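# Hook a tote of seal rings out of a deep rack

## Task

With the pull hook from the rubber mat, and nothing else, reach under the low rack's roof, drop the hook's tip over the front lip of the wide clear tote in the middle and drag it forward, never with more than 25 N. Gently pull the tote tight and square against the rubber buffer strip on the front stop bar and keep it pressed there with about 9 N, never over 20 N, for half a second. Then unhook and stand the hook back upright on the mat, leaving the tote at the buffer and the two boxes beside it where they were.

Things in the scene. Friction and masses are not known exactly. Their poses are not given: they have to be found in the camera images.
- rack: Low fixed rack, open in front and behind: deck top 20 mm above the bench, roof of steel wires on four posts. Origin: on the bench under its centre; +x into the rack (away from the robot), z up. Roof from x = -110 to +159 mm, underside 136 mm and top 146 mm above the bench; inner post faces at y = +-190 mm. Pose varies, yaw +-0.12 rad.
- stop: Steel bar fixed along the deck's front edge (rack x = -150 mm), 380 mm long (y), 12 thick, 60 high above the bench. Origin: middle of its inner face, at deck height; x = that face's normal, into the rack. Parallel to it, on screws, a rigid 300 mm rubber-faced buffer strip (top 37 mm above the deck); its face stands 8 to 20 mm inward of the bar's, set differently each time and not measured.
- tote: Wide clear tote of red rings, mid rack, 150 x 140 x 60 mm (x, y, z), walls 4 mm, 6 mm outward flange 4 mm thick at the rim (overhangs the buffer). Origin: centre of underside; front wall at -x. First 50 mm behind the front wall empty. Starts 90 to 120 mm behind the bar, slightly askew, 0.3 to 0.65 kg; drags at some 2 to 6 N (unknown); once it stalls, up to the whole pull bears on the buffer.
- tote_front (a point): Middle of the outer face of the tote's front wall, 20 mm above its underside; this wall meets the buffer strip, 8 to 20 mm from the stop's origin plane, when the tote is home.
- tote_lip (a point): Middle of the top edge of the tote's front wall (60 mm above its underside, centre of the wall's thickness).
- hook: Pull hook, 0.22 kg, rigid: wooden handle block 100 x 24 x 40 mm (x, y, z) standing on its flat underside; a 10 mm round steel rod leaves its +x end 34 mm above the underside, runs to x = 155 mm and turns down, the tip ending 7 mm above underside level (22 mm below the rod's lower side). Origin: centre of the handle's underside.
- hook_grip (a point): Middle of the handle, 24 mm above its underside: where to grip it, across y, from above.
- hook_tip (a point): Lowest point of the hook's downturned tip, at (155, 0, 7) mm in the hook's frame; the tip is 10 mm in diameter.
- mat: Fixed black rubber mat, 280 mm (x) x 160 mm (y) x 4 mm, on the bench right of the rack. Origin: centre of its underside, on the bench. The hook starts standing on it.
- carton: Closed cardboard box 130 x 85 x 85 mm (x, y, z) standing on the deck left (+y) of the tote. Origin: centre of its underside. Leave in place.
- narrow_tote: Narrow clear tote 120 x 73 x 80 mm (x, y, z; 85 mm wide over its flange) standing on the deck right (-y) of the wide tote. Origin: centre of its underside. Leave in place.
Mind the look-alikes: they are no part of the job. What is shaped like the tote but orange is not meant.

How it is judged:
By the outcome, as a careful person would: the job done as asked, in the order asked, and still so for the second after the job is handed in, with the robot touching nothing.
It also fails if it takes over 72 s, if anything falls off the work surface, if the arm or the gripper's body presses on something with over 40 N, if the wrist force passes 120 N, or if a joint passes its speed limit or range.

## Robot

A 6-joint arm with a two-finger parallel gripper is mounted at the origin on the work surface. World frame = base frame: x ahead of the robot, y to its left, z up, the work surface at z = 0. Lengths are in mm, angles in rad, forces in N, time in s.
With the tool pointing down it reaches from about 350 to 775 mm from the base axis. Payload 7.3 kg.
Tool frame: the origin (TCP) lies at the centre of the arm's flange, where the gripper is bolted on; the fingertips stand 178 mm ahead of it and the grasp point (between the pads) lies 159 mm ahead of it; z points along the fingers, y is the direction in which the jaws open and shut (so a half turn about z gives the same grasp; the last joint's range is limited). The gripper opens to 92 mm and grips with 3 to 60 N. Pads are 19 mm wide; open, the fingers measure 130 mm over their backs; the gripper's body (75 mm by 190 mm) begins 47 mm behind the grasp point.
Start: joints at [-0.146, 0.342, 1.524, -0, 1.275, -0.146], TCP at [525.003, 0.022, 404.741] pointing down, gripper open.
Joint ranges: [-2.53, 2.53], [-0.77, 2.02], [0.04, 2.7], [-1, 4.14], [0.28, 2.66], [-3.11, 3.11]. Speed limits (rad/s): [2.57, 2.57, 3.14, 3.14, 3.14, 3.14].

## Interface

Orientations are given as [roll, pitch, yaw] about the fixed x, y, z axes, in that order (R = Rz(yaw) Ry(pitch) Rx(roll)).
In Python, from plant import get_obs, capture, close_job gives the robot as it stands. The module is installed in compiled form; this text tells all that it offers.
- The arm moves only by the shell command python3 -m pendant 'ROWS'. ROWS is JSON, a list of rows, each a list of 3 entries, a list of its own where there are three numbers: the shift along the tool's x, y, z in m, then the turn, a rotation vector about the tool's x, y, z in rad, then the finger opening in m, from 0 to 0.0918. In form: [[[tx, ty, tz], [wx, wy, wz], fingers], ...]. A call has 1 to 10 rows; each row is the pose to reach, as a shift and turn from the pose commanded when the call began, along the tool's axes at that moment; what a row does not reach only later rows make up. A row lasts 1/12 s, in which the tool goes at most 41.7 mm and 7.16 degrees, less where a joint would pass 70% of its speed; a pose out of reach is approached as far as the arm can. A call with a gripper value outside its range is refused whole. The fingers move at their own pace and stop on an object; the grip force is fixed at half the most. Time passes only in rows, so rows that repeat a pose let the fingers close. It gives the time, the measured TCP pose, the force and the opening at its end, in the units of the state.
- get_obs(): the state, without advancing time (a new reading comes with each control period).
- capture(name): name is "scene" or "side" or "wrist"; returns a dict with "color" (480x640x3 uint8, red, green, blue), "mtx" (3x3 intrinsics, pixels), "rvec" (rotation vector, rad) and "tvec" (3), from world to camera coordinates, as OpenCV has them. Camera axes: x right, y down, z forward; pixel columns grow to the right and rows downward; lengths in mm; the calibration is good to about 2 mm. The wrist camera is an equidistant fisheye: a pixel r from the principal point sees the ray r / f radians off the axis. A picture is of the moment at which its call begins. There is no depth.
- close_job(): hands the job in, once; it reports no verdict.
The state is a dict: "time": time; "joint_positions": joint angles; "dq": joint speeds; "tau": joint torques, N m; "tool_pos": TCP position; "tcp_rot": TCP orientation; "contact_force": force on the tool from outside, world axes, zero at the start; "moment": the same for the moment, N m; "grip_width": finger opening in mm.
Only numpy, scipy, OpenCV 4.12 (cv2) and the standard library are available. Lean on these libraries where they do the work, as an engineer would, in place of code of your own. Each camera call takes 0.05 s, during which the arm holds its last target. There are 200 camera calls.

## Working session

There is one attempt and no reset: what is moved stays moved. The work goes in short steps, Python scripts to look and compute and a shell command to move; the robot and the scene stay as the last step left them, time stands still between calls to the robot, and variables do not carry over. Pictures are saved under pics/ and viewed, about 8 in all and at most 12, crops included, and the job is handed in when it is done.

```bash
mkdir -p pics
cat > h.py <<'E'
import numpy as np, cv2
from plant import get_obs, capture
def snap(n,f):
    c=capture(n); cv2.imwrite(f'pics/{f}.png',c['color'][:,:,::-1]); np.savez(f'pics/{f}.npz',**{k:np.array(v) for k,v in c.items()}); return c
def load(f): return np.load(f'pics/{f}.npz')
def ray(c,uv,fish=False):
    R=cv2.Rodrigues(np.float64(c['rvec']))[0]; t=np.float64(c['tvec']).ravel(); K=c['mtx']
    a=np.array([(uv[0]-K[0,2])/K[0,0],(uv[1]-K[1,2])/K[1,1]])
    if fish:
        r=np.linalg.norm(a); d=np.r_[a/max(r,1e-9)*np.sin(r),np.cos(r)]
    else: d=np.r_[a,1]
    return -R.T@t, R.T@(d/np.linalg.norm(d))
def onz(c,uv,z,fish=False):
    o,d=ray(c,uv,fish); return o+d*(z-o[2])/d[2]
def tri(*rs):
    A=sum(np.eye(3)-np.outer(d,d) for o,d in rs); b=sum((np.eye(3)-np.outer(d,d))@o for o,d in rs)
    return np.linalg.solve(A,b)
def proj(c,P,fish=False):
    R=cv2.Rodrigues(np.float64(c['rvec']))[0]; p=R@np.float64(P)+np.float64(c['tvec']).ravel()
    if fish:
        r=np.hypot(p[0],p[1]); th=np.arctan2(r,p[2]); q=p[:2]/r*th
    else: q=p[:2]/p[2]
    K=c['mtx']; return np.array([q[0]*K[0,0]+K[0,2],q[1]*K[1,1]+K[1,2]])
E
python3 - <<'E'
from h import *
np.set_printoptions(precision=3,suppress=True)
for n in ['scene','side','wrist']:
    c=snap(n,n+'0'); o,d=ray(c,(320,240),n=='wrist'); print(n,o,d,c['mtx'][0,0])
print(get_obs())
E
```

```text
scene [1322.581 -365.431 1012.746] [-0.601  0.226 -0.767] 508.3382484364597
side [  269.851 -1102.368   952.955] [ 0.255  0.734 -0.63 ] 591.1071750986096
wrist [525.764  74.631 384.2  ] [-0.012 -0.292 -0.956] 371.64829954431775
{'time': 0.15, 'joint_positions': array([-0.146,  0.343,  1.525,  0.   ,  1.275, -0.146]), 'dq': array([-0.   , -0.002, -0.002,  0.001, -0.002, -0.001]), 'tau': array([  0.001, -43.147, -24.435,   0.072,   0.054,  -0.   ]), 'tool_pos': array([524.908,   0.043, 404.212]), 'tcp_rot': array([-3.14 , -0.   ,  1.571]), 'contact_force': array([-0.534, -0.685,  0.051]), 'moment': array([-0.02 ,  0.039, -0.009]), 'grip_width': 91.59602524945616}
```

View pics/scene0.png

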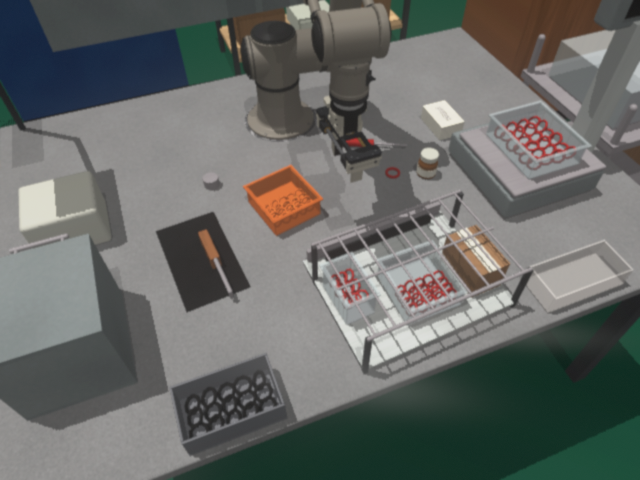

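View pics/side0.png

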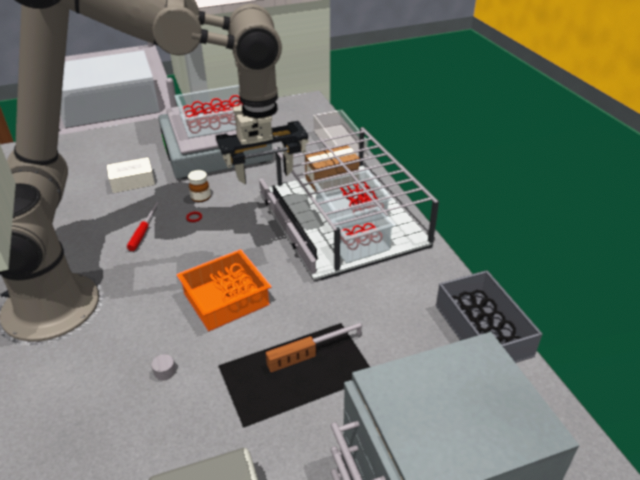

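View pics/wrist0.png

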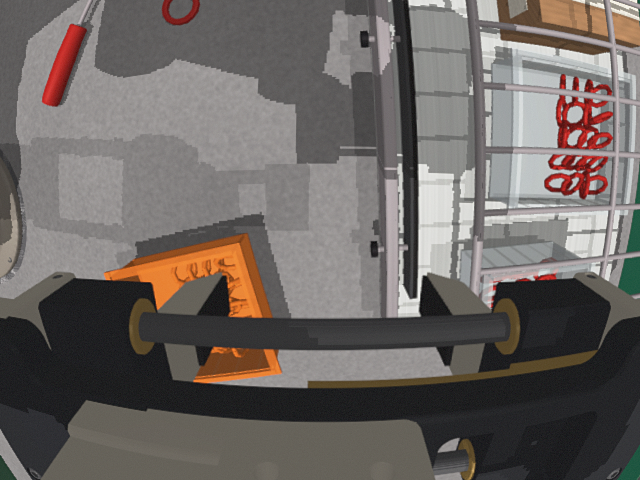

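Wanted tool: brown-handled hook on the black mat (scene 209,245; side 290,355). It could be confused with the red screwdriver (side 140,235).

Wanted tote: clear tote mid rack (scene 425,288; wrist 550,130). Look-alikes:
- narrow tote (scene 350,288)
- tote on the grey block (scene 540,135)
- orange tote (scene 284,200)
- grey bin with black rings (scene 230,400)

Next I'll do a coarse measurement and one close crop.

Run:
```python
from h import *
np.set_printoptions(precision=1,suppress=True)
m={}
for n,(x0,y0,x1,y1) in {'scene':(150,205,255,315),'side':(210,315,385,430)}.items():
    c=load(n+'0'); im=c['color'][y0:y1,x0:x1]; h=cv2.cvtColor(im,cv2.COLOR_RGB2HSV)
    b=((h[...,0]>3)&(h[...,0]<22)&(h[...,1]>100)&(h[...,2]>60)).astype(np.uint8)
    k,l,s,ce=cv2.connectedComponentsWithStats(b); i=1+s[1:,4].argmax(); print(n,s[i],ce[i]+[x0,y0]); m[n]=ray(c,ce[i]+[x0,y0])
    dk=(im.max(2)<45).astype(np.uint8); cs=cv2.findContours(dk,0,2)[0]; q=max(cs,key=cv2.contourArea)
    hull=cv2.convexHull(q); r=cv2.approxPolyDP(hull,6,True)[:,0]+[x0,y0]; 
    for p in r: print(' mat',p,onz(c,p,4))
print('handle',tri(m['scene'],m['side']))
a=cv2.resize(load('scene0')['color'][180:380,290:540],None,fx=2,fy=2,interpolation=2)
b=cv2.resize(load('side0')['color'][315:415,210:385],(400,230),interpolation=2)
d=cv2.resize(load('scene0')['color'][205:315,150:260],(300,300),interpolation=2)
o=np.zeros((600,800,3),np.uint8); o[:400,:500]=a; o[:300,500:]=d; o[370:,400:]=b
cv2.imwrite('pics/crop1.png',o[...,::-1])
```

```text
scene [ 48  24  22  39 352] [208.2 245.3]Traceback (most recent call last):
  File "<stdin>", line 8, in <module>
ValueError: max() iterable argument is empty
```

```bash
cat > a.py <<'E'
from h import *
np.set_printoptions(precision=1,suppress=True)
m={}
for n,(x0,y0,x1,y1) in {'scene':(150,205,255,315),'side':(210,315,385,430)}.items():
    c=load(n+'0'); im=c['color'][y0:y1,x0:x1]; h=cv2.cvtColor(im,cv2.COLOR_RGB2HSV)
    b=((h[...,0]>3)&(h[...,0]<22)&(h[...,1]>100)&(h[...,2]>60)).astype(np.uint8)
    k,l,s,ce=cv2.connectedComponentsWithStats(b); i=1+s[1:,4].argmax(); print(n,s[i],ce[i]+[x0,y0],im[12,20] if n=='scene' else im[70,50]); m[n]=ray(c,ce[i]+[x0,y0])
    t=cv2.threshold(cv2.cvtColor(im,cv2.COLOR_RGB2GRAY),60,255,cv2.THRESH_BINARY_INV)[1]
    cs=cv2.findContours(t,0,2)[0]; q=max(cs,key=cv2.contourArea)
    r=cv2.approxPolyDP(cv2.convexHull(q),6,True)[:,0]+[x0,y0]
    for p in r: print(' mat',p,onz(c,p,4))
print('handle',tri(m['scene'],m['side']))
a=cv2.resize(load('scene0')['color'][180:380,290:540],None,fx=2,fy=2,interpolation=2)
b=cv2.resize(load('side0')['color'][315:415,210:385],(400,230),interpolation=2)
d=cv2.resize(load('scene0')['color'][205:315,150:260],(300,300),interpolation=2)
o=np.zeros((600,800,3),np.uint8); o[:400,:500]=a; o[:300,500:]=d; o[370:,400:]=b
cv2.imwrite('pics/crop1.png',o[...,::-1])
E
python3 a.py
```

```text
scene [ 48  24  22  39 352] [208.2 245.3] [148 146 145]
 mat [212 213] [ 333.8 -304.4    4. ]
 mat [248 286] [ 601.8 -281.3    4. ]
 mat [187 310] [ 614.4 -432.4    4. ]
 mat [157 232] [ 346.6 -455.1    4. ]
side [  55   21   51   36 1083] [290.2 353.3] [30 28 28]
 mat [340 324] [ 597.5 -283.6    4. ]
 mat [368 366] [ 609.1 -409.6    4. ]
 mat [341 389] [ 537.6 -443.5    4. ]
 mat [244 426] [ 339.6 -459.9    4. ]
 mat [219 366] [ 325.5 -306.8    4. ]
handle [ 465.3 -342.8   29.1]
```

View pics/crop1.png

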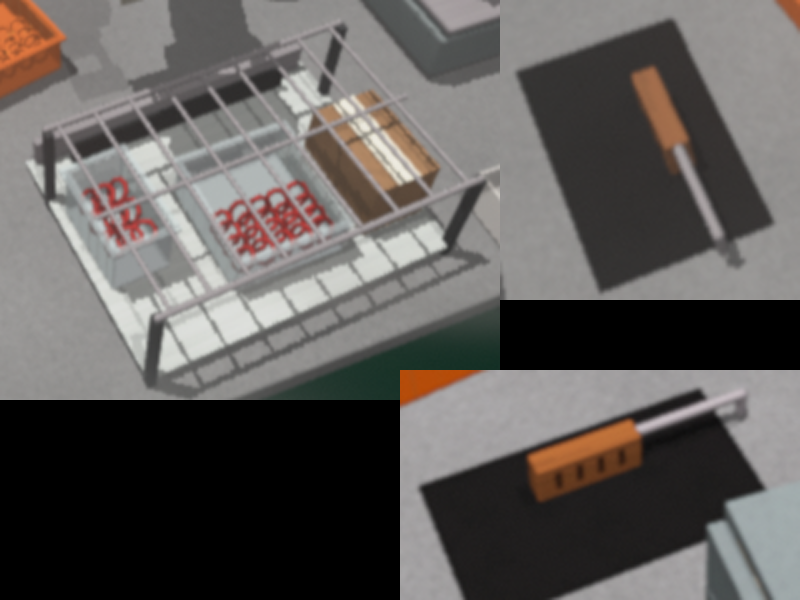

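The crops confirm the choice: the hook has a brown handle and steel rod and stands on the mat. The wide clear tote with red rings sits mid-rack between the narrow tote and the carton. I'm moving over the hook now.

```bash
python3 -m pendant '[[[-0.343,-0.065,0.06],[0,0,-1.571],0.09],[[-0.343,-0.065,0.06],[0,0,-1.571],0.09],[[-0.343,-0.065,0.06],[0,0,-1.571],0.09],[[-0.343,-0.065,0.06],[0,0,-1.571],0.09],[[-0.343,-0.065,0.06],[0,0,-1.571],0.09],[[-0.343,-0.065,0.06],[0,0,-1.571],0.09],[[-0.343,-0.065,0.06],[0,0,-1.571],0.09],[[-0.343,-0.065,0.06],[0,0,-1.571],0.09],[[-0.343,-0.065,0.06],[0,0,-1.571],0.09],[[-0.343,-0.065,0.06],[0,0,-1.571],0.09]]'
```

```text
time: 0.98
tool_pos: [458.3, -347.9, 343.1]
tcp_rot: [-3.14, -0.001, 2.733]
contact_force: [-0.7, 0.0, 0.4]
grip_width: 90.0
```

```bash
python3 -m pendant '[[[0,0,0],[0,0,-0.32],0.09],[[0,0,0],[0,0,-0.32],0.09],[[0,0,0],[0,0,-0.32],0.09],[[0,0,0],[0,0,-0.32],0.09],[[0,0,0],[0,0,-0.32],0.09]]'
python3 - <<'E'
from h import *
c=snap('wrist','w1'); print(ray(c,(320,240),1)); print(get_obs()['tool_pos'],get_obs()['tcp_rot'])
for P in [(463,-343,44),(618,-343,11)]: print(proj(c,P,1))
E
```

```text
time: 1.4
tool_pos: [459.9, -343.0, 344.5]
tcp_rot: [3.141, -0.0, 3.048]
contact_force: [-0.0, -0.1, -0.2]
grip_width: 89.8
(array([ 386.21766568, -336.33722482,  324.56061179]), array([ 0.28912167, -0.03792021, -0.95654102]))
[ 460.01586534 -342.87595146  344.56413142] [ 3.14131346e+00 -2.38688525e-04  3.04818978e+00]
[324.68416051 229.73478657]
[338.59605341 366.31020807]
```

View pics/w1.png

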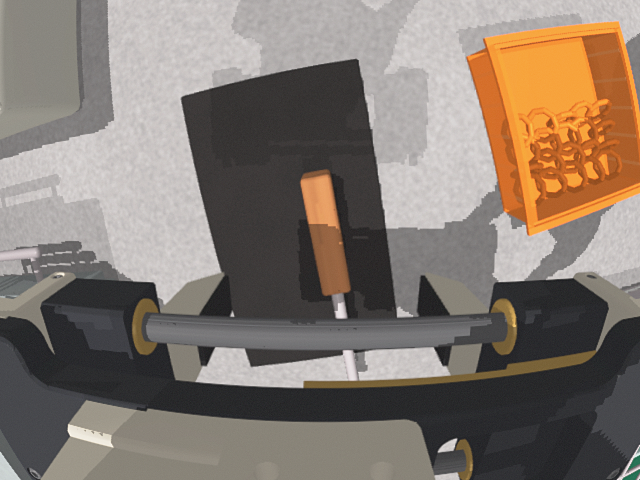

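The wrist view shows the hook on the mat: handle from (317,175) to (338,292), rod from (340,295) to (352,380). Next: the precise hook and mat pose.

Run:
```python
from h import *
np.set_printoptions(precision=2,suppress=True)
c=load('w1'); im=c['color']; h=cv2.cvtColor(im,cv2.COLOR_RGB2HSV)
b=((h[...,0]>3)&(h[...,0]<22)&(h[...,1]>100)&(h[...,2]>60)).astype(np.uint8); b[:,:280]=0;b[:,380:]=0
for y in (180,190,210,240,270,285): xs=np.where(b[y])[0]; print(y,xs.min(),xs.max(),im[y,xs.min()+2],im[y,(xs.min()+xs.max())//2],im[y,xs.max()-2])
q=max(cv2.findContours(b,0,2)[0],key=cv2.contourArea)[:,0]
for z in (44,4):
    P=np.array([onz(c,p,z,1)[:2] for p in q],np.float32); r=cv2.minAreaRect(P); print(z,r)
x=[]
for y in range(200,280,8):
    xs=np.where(b[y])[0]; x.append([*onz(c,(xs.min()-.5,y),44,1)[:2],*onz(c,(xs.max()+.5,y),44,1)[:2]])
x=np.array(x); 
for k in (0,2): p=np.polyfit(x[:,k],x[:,k+1],1); print('edge yaw',np.arctan(p[0]),'y at 463',np.polyval(p,463))
# mat
t=(im.max(2)<75).astype(np.uint8); print(im[150,230])
for p in [(182,98),(357,60),(393,300),(250,365)]: print('mat',onz(c,p,4,1))
# rod
r=[]
for y in (300,305,355,360,365,370,375):
    row=im[y,325:370].astype(int); m=np.where((row.min(1)>150))[0]; print(y,m+325)
```

```text
180 301 331 [212 139  88] [229 155  98] [193 128  81]
190 301 333 [223 147  93] [229 157 100] [192 128  82]
210 305 336 [220 143  91] [229 155  98] [186 121  77]
240 312 342 [141  95  63] [149  98  65] [131  87  57]
270 317 347 [137  94  63] [151 103  70] [135  92  62]
285 321 350 [141  92  62] [150 101  67] [136  93  63]
44 ((467.60614013671875, -342.67425537109375), (103.08313751220703, 24.647319793701172), 5.130323886871338)
4 ((479.20977783203125, -343.5777587890625), (117.77986907958984, 28.16133689880371), 5.130298137664795)
edge yaw 0.08969668495234648 y at 463 -355.19988010956575
edge yaw 0.08330370133699688 y at 463 -330.7262595005286
[56 52 50]
mat [ 340.88 -458.8     4.  ]
mat [ 327.51 -302.74    4.  ]
mat [ 550.25 -284.61    4.  ]
mat [ 614.84 -436.85    4.  ]
300 [338]
305 [337 338 339 340 341 342 343]
355 [341 342 343 344 345 346 347 348 349 350 351 352 353 365 366 367 368 369]
360 [325 326 327 328 329 330 331 332 333 334 335 336 337 338 339 340 341 342
 343 344 345 346 347 348 349 350 351 352 353 354 364 365 366 367 368 369]
365 [325 326 327 328 329 330 331 332 333 334 335 336 337 338 339 340 341 342
 343 344 345 346 347 348 349 350 351 352 353 354 368 369]
370 [325 326 327 328 329 330 331 332 333 334 335 336 337 338 339 340 341 342
 343 344 345 346 347 348 349 350 351 352 353 354 355 367 368 369]
375 [325 326 327 328 329 330 331 332 333 334 335 336 337 338 339 340 341 342
 343 344 345 346 347 348 349 350 351 352 353 354 355 356 358 359 360 361
 362 363 364 365 366 367 368 369]
```

```bash
python3 -m pendant '[[[-0.009,0.001,0.03],[0,0,-0.1],0.09],[[-0.009,0.001,0.06],[0,0,-0.18],0.09],[[-0.009,0.001,0.09],[0,0,-0.18],0.09],[[-0.009,0.001,0.12],[0,0,-0.18],0.09],[[-0.009,0.001,0.14],[0,0,-0.18],0.09],[[-0.009,0.001,0.15],[0,0,-0.18],0.09],[[-0.009,0.001,0.1575],[0,0,-0.18],0.09],[[-0.009,0.001,0.1575],[0,0,-0.18],0.09]]'; python3 -m pendant '[[[0,0,0],[0,0,0],0.01],[[0,0,0],[0,0,0],0.01],[[0,0,0],[0,0,0],0.01],[[0,0,0],[0,0,0],0.01],[[0,0,0],[0,0,0],0.01],[[0,0,0],[0,0,0],0.01],[[0,0,0],[0,0,0],0.01],[[0,0,0],[0,0,0],0.01]]'
```

```text
time: 2.12
tool_pos: [469.1, -342.7, 186.4]
tcp_rot: [3.141, -0.001, -3.053]
contact_force: [-0.5, 0.2, 0.6]
grip_width: 90.0
time: 2.78
tool_pos: [469.1, -342.8, 187.3]
tcp_rot: [-3.141, 0.0, -3.053]
contact_force: [-0.3, -0.1, 0.7]
grip_width: 41.3
```

```bash
python3 -m pendant '[[[0,0,0],[0,0,0],0.01],[[0,0,0],[0,0,0],0.01],[[0,0,0],[0,0,0],0.01],[[0,0,0],[0,0,0],0.01],[[0,0,0],[0,0,0],0.01]]'; python3 -m pendant '[[[0,0,-0.01],[0,0,0],0.01],[[0,0,-0.03],[0,0,0],0.01],[[0,0,-0.06],[0,0,0],0.01],[[0,0,-0.1],[0,0,0],0.01],[[0,0,-0.14],[0,0,0],0.01],[[0,0,-0.15],[0,0,0],0.01],[[0,0,-0.15],[0,0,0],0.01],[[0,0,-0.15],[0,0,0],0.01]]'
python3 - <<'E'
from h import *
np.set_printoptions(precision=1,suppress=True)
for n in ('scene','side'):snap(n,n+'1')
c=load('wrist0')
# bar / buffer / tote front wall edges in the first wrist view: columns of gradient along several rows
g=cv2.cvtColor(c['color'],cv2.COLOR_RGB2GRAY)
for y in (60,100,150,190): print(y,''.join('%4d'%v for v in g[y,360:520:2]))
E
```

```text
time: 3.2
tool_pos: [469.0, -342.8, 187.2]
tcp_rot: [3.141, -0.0, -3.053]
contact_force: [-0.4, 0.1, -0.5]
grip_width: 23.7
time: 3.87
tool_pos: [468.7, -342.5, 337.1]
tcp_rot: [3.142, 0.0, -3.053]
contact_force: [-0.1, 0.1, -2.4]
grip_width: 23.7
60  128 132 130 126 126 124  97  90  90 110 166 177 178 177 178 111 103 117 114  41  41  43  41  45  34  22  43 150 142 141 142 143 149 146 143 148 146 143 141 146 145 145 147 145 142 142 144 148 145 145 145 143 148 114 111 110  80  93 105 117 104 153 200 201 202 196 201 120 115 114 112 115 114 114 114 115 132 171 172 175
100   72  76  75  70  74  72  67 102  73  77  77  99 111 112 114 112 113 104 114 118  53  42  40  38  50  39  25  30 135 142 140 141 145 145 147 147 144 146 141 140 142 145 143 143 142 140 141 145 145 145 144 144 146 148 111 109 112  79  91 101 114 108 115 196 196 200 117 163 162 161 159 162 162 162 162 161 138 196 196 197
150   72  71  71  71  75  73  72  74  87  77  76  74  94 109 113 111 110 110 105 113 117  58  37  43  40  45  46  26  28 144 146 141 145 141 146 143 144 145 144 141 141 139 143 145 141 140 141 139 141 140 142 144 141 143 112 110 108 104  81  94 105 117 107 114 115 108 112 114 112 117 114 116 113 114 116 115 118 183 178 180
190  121 125 126 127 132 136 130 129 129  97  86  91  99 164 183 178 178 175 169 205 210 180  49  47  44  54  75  38  29 125 232 221 224 225 223 226 225 222 226 220 219 220 222 225 221 223 176 140 139 131 142 224 219 197 200 194 194 161  81  98 106 114 107 201 171 147 159 162 160 158 160 161 159 161 143 186 196 192 218 218
```

Run:
```python
from h import *
np.set_printoptions(precision=1,suppress=True)
c=load('wrist0'); g=cv2.cvtColor(c['color'],cv2.COLOR_RGB2GRAY)
E=[]
for y in range(20,230,6):
    r=g[y].astype(int); d=np.where(r[385:425]<60)[0]+385
    if len(d): E.append((d.max()+.5,y))
P=np.array([onz(c,p,57,1)[:2] for p in E]); 
vx,vy,x0,y0=cv2.fitLine(P.astype(np.float32),cv2.DIST_HUBER,0,.01,.01).ravel(); 
if vy<0:vx,vy=-vx,-vy
print('buffer inner top edge: yaw',-np.arctan2(vx,vy),(x0,y0)); n=np.array([vy,-vx]); print('resid',((P-[x0,y0])@n))
# bar ends / posts from images: fit line of bright top
for z,pts in {60:[(384,60),(389,185)],136:[(475,60),(476,190)],80:[(489,60),(490,100),(496,200)]}.items():
    for p in pts: print(z,p,onz(c,p,z,1))
# red rings of the middle tote, corners of tote in scene
s=load('scene0')
for n,p,z in [('roofFL',(459,193),146),('roofFR',(312,242),146),('roofBR',(366,340),146),('roofBL',(531,273),146),('deckBR',(364,372),20)]: print(n,onz(s,p,z))
```

```text
buffer inner top edge: yaw 0.060742572 (np.float32(605.8983), np.float32(92.63838))
resid [ 0.3 -0.2  0.3 -0.2  0.3 -0.1  0.4  0.  -0.4  0.2 -0.1  0.5  0.1 -0.1
 -0.4  0.2 -0.  -0.2  0.5  0.3  0.1 -0.1 -0.2  0.6 -0.5 -0.6 -0.7  0.2
  0.1  0.   0.  -0.  -0.  -0.   0. ]
60 (384, 60) [577.1 137.8  60. ]
60 (389, 185) [583.   26.8  60. ]
136 (475, 60) [629.9 128.8 136. ]
136 (476, 190) [633.9  36.1 136. ]
80 (489, 60) [666.9 142.7  80. ]
80 (490, 100) [667.8 107.1  80. ]
80 (496, 200) [679.3  19.   80. ]
roofFL [630.6 254.1 146. ]
roofFR [ 642. -128.  146.]
roofBR [ 908.3 -118.8  146. ]
roofBL [893.2 269.7 146. ]
deckBR [ 915.1 -118.3   20. ]
```

```bash
python3 -m pendant '[[[0,0.02,-0.03],[0,0,0],0.01],[[-0.02,0.055,-0.03],[0,0,0],0.01],[[-0.045,0.09,-0.03],[0,0,0],0.01],[[-0.07,0.125,-0.03],[0,0,0],0.01],[[-0.095,0.16,-0.03],[0,0,0],0.01],[[-0.12,0.195,-0.03],[0,0,0],0.01],[[-0.145,0.23,-0.03],[0,0,0],0.01],[[-0.17,0.265,-0.03],[0,0,0],0.01],[[-0.195,0.3,-0.03],[0,0,0],0.01],[[-0.216,0.334,-0.03],[0,0,0],0.01]]'; python3 -m pendant '[[[0,0,0],[0,0,0],0.01],[[0,0,0],[0,0,0],0.01],[[0,0,0],[0,0,0],0.01]]'; python3 -c "
from h import *; snap('wrist','w2')"; python3 -m pendant '[[[0,0.03,0],[0,0,0],0.01],[[0,0.06,0],[0,0,0],0.01],[[0,0.09,0],[0,0,0],0.01],[[0,0.12,0],[0,0,0],0.01],[[0,0.12,0],[0,0,0],0.01],[[0,0.12,0],[0,0,0],0.01]]'; python3 -c "
from h import *; snap('wrist','w3')
a=load('w2')['color'];b=load('w3')['color']
cv2.imwrite('pics/w23.png',np.hstack([a[:400,100:500],b[:400,150:550]])[...,::-1])"
```

```text
time: 4.8
tool_pos: [651.7, 4.1, 364.4]
tcp_rot: [3.141, -0.004, -3.053]
contact_force: [0.4, -1.5, -2.0]
grip_width: 24.0
time: 5.05
tool_pos: [650.8, 2.3, 364.8]
tcp_rot: [3.141, -0.004, -3.052]
contact_force: [0.5, -0.3, -2.2]
grip_width: 24.1
time: 5.6
tool_pos: [639.9, 121.7, 366.9]
tcp_rot: [-3.141, -0.001, -3.052]
contact_force: [-0.2, -1.7, -2.4]
grip_width: 23.6
```

View pics/w23.png

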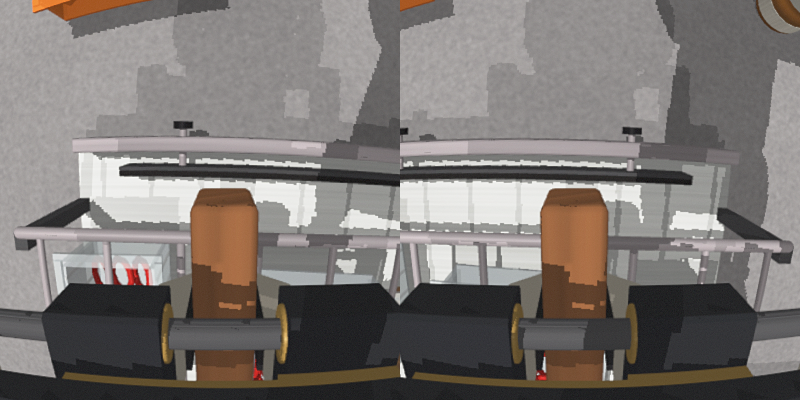

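w2/w3 show the bar, its right end at w2 (175,145) and its left end at w3 (488,157). The buffer strip runs below it, between about w2 (220,170) and w3 (441,180). The tote front is hidden by the gripper. I'll fit the bar and buffer lines.

Run:
```python
from h import *
np.set_printoptions(precision=1,suppress=True)
def fit(P):
    vx,vy,x0,y0=cv2.fitLine(P.astype(np.float32),cv2.DIST_HUBER,0,.01,.01).ravel()
    if vy<0:vx,vy=-vx,-vy
    r=(P-[x0,y0])@[vy,-vx]; return round(float(-np.arctan2(vx,vy)),4),'x at y=65: %.1f'%(x0+(65-y0)*vx/vy),'res %.2f n %d'%(np.std(r),len(P)), P[:,1].min(),P[:,1].max()
for f,(a,b) in {'w2':(225,490),'w3':(150,440)}.items():
    c=load(f); g=cv2.cvtColor(c['color'],cv2.COLOR_RGB2GRAY)
    B=[];T=[];L=[]
    for x in range(a,b,4):
        col=g[150:190,x]; d=np.where(col<60)[0]
        if len(d)<4 or d.max()>38: continue
        B.append(onz(c,(x,150+d.max()+.5),57,1)[:2]); T.append(onz(c,(x,150+d.min()-.5),57,1)[:2])
    print(f,'buffer inner',fit(np.array(B))); print(f,'buffer outer',fit(np.array(T)))
    for x in (180,200,240,340,400): print(x,' '.join(str(v) for v in g[130:165,x]))
c=load('w2'); print('bar right end inner/outer',onz(c,(175,152.5),60,1),onz(c,(173,140),60,1),'buf end',onz(c,(220,175),57,1))
c=load('w3'); print('bar left end',onz(c,(488,163),60,1),'buf end',onz(c,(441,183),57,1))
```

```text
w2 buffer inner (0.0622, 'x at y=65: 607.8', 'res 0.28 n 67', np.float64(-80.38470773007076), np.float64(135.78117174615153))
w2 buffer outer (0.0637, 'x at y=65: 598.1', 'res 0.96 n 67', np.float64(-80.56545777097807), np.float64(134.19064524603561))
180 156 155 153 157 161 165 162 148 147 173 188 198 197 196 193 187 186 186 187 185 187 161 158 229 244 243 243 243 243 243 243 243 243 241 241
200 137 138 138 137 138 136 123 124 157 185 198 197 195 193 187 185 186 188 189 187 179 148 114 119 119 125 154 149 146 161 244 243 240 238 238
240 146 148 148 147 144 133 116 137 167 176 176 175 171 168 162 162 166 164 166 162 141 114 116 117 118 117 116 121 126 184 226 229 211 101 46
340 149 147 145 143 144 145 138 108 148 168 178 179 179 180 176 175 170 171 168 166 163 152 131 104 120 120 121 121 116 119 190 227 226 223 174
400 138 139 138 136 138 141 146 147 146 130 111 155 190 196 198 199 200 202 194 173 170 166 166 165 146 121 121 120 120 122 122 116 114 173 224
w3 buffer inner (0.0617, 'x at y=65: 607.9', 'res 0.30 n 73', np.float64(-29.021563239540427), np.float64(210.13430065434824))
w3
[... 285 characters left out ...]
1 141 141 143 135 116 127 163 185 196 196 192 192 190 193 190 187 190 189 181 158 108 118 122 123 114 123 214 222 221 227
240 135 141 144 140 143 140 146 138 115 112 143 167 170 169 170 169 171 170 167 166 165 163 164 141 113 115 120 123 119 118 170 220 221 223 220
340 147 144 146 147 151 150 152 149 149 123 102 147 159 166 168 168 170 169 168 169 168 169 168 168 154 132 121 120 121 123 119 118 166 219 219
400 140 140 142 147 150 148 145 142 140 141 144 146 113 87 94 108 103 91 92 91 88 91 90 89 92 91 93 90 94 115 122 122 122 123 121
bar right end inner/outer [ 600.1 -123.1   60. ] [ 590.  -125.3   60. ] buf end [616.8 -84.6  57. ]
bar left end [575.4 250.6  60. ] buf end [597.5 212.5  57. ]
```

```bash
python3 -m pendant '[[[-0.03,0,0],[0,0,0],0.01],[[-0.065,0,0],[0,0,0],0.01],[[-0.096,0.005,0],[0,0,0],0.01],[[-0.096,0.005,0],[0,0,0],0.01],[[-0.096,0.005,0],[0,0,0],0.01],[[-0.096,0.005,0],[0,0,0],0.01]]'; python3 -c "
from h import *; snap('wrist','w4')"; python3 -m pendant '[[[0,-0.03,0],[0,0,0],0.01],[[0,-0.06,0],[0,0,0],0.01],[[0,-0.09,0],[0,0,0],0.01],[[0,-0.115,0],[0,0,0],0.01],[[0,-0.115,0],[0,0,0],0.01],[[0,-0.115,0],[0,0,0],0.01]]'; python3 -c "
from h import *; snap('wrist','w5')
a=load('w4')['color'];b=load('w5')['color']
cv2.imwrite('pics/w45.png',np.hstack([a[:400,50:450],b[:400,200:600]])[...,::-1])"
```

```text
time: 6.15
tool_pos: [735.4, 133.3, 366.3]
tcp_rot: [-3.141, -0.002, -3.055]
contact_force: [0.4, 0.7, -2.4]
grip_width: 23.9
time: 6.7
tool_pos: [744.9, 18.2, 368.7]
tcp_rot: [-3.141, 0.001, -3.056]
contact_force: [-0.4, 0.2, -1.7]
grip_width: 23.8
```

View pics/w45.png

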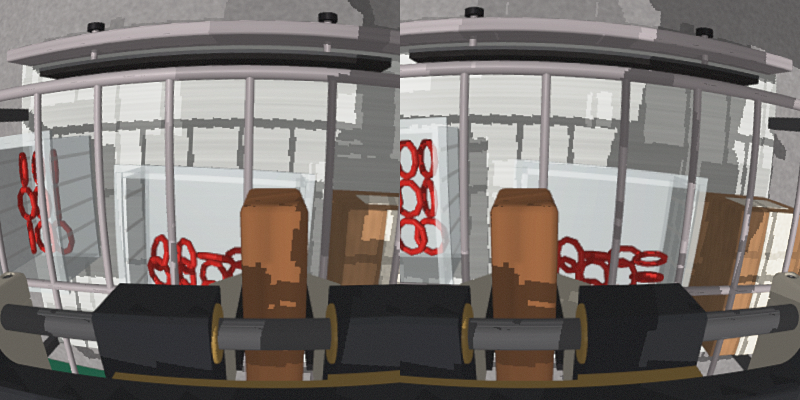

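```bash
python3 -c "
from h import *
a=load('w4')['color'];b=load('w5')['color']
r=lambda x:cv2.resize(x,None,fx=3,fy=3,interpolation=cv2.INTER_CUBIC)
o=np.vstack([r(a[150:210,140:400]),r(b[150:210,280:540]),])
o=np.vstack([o,r(a[150:200,340:400]).repeat(1,0)[:,:].copy() if 0 else o[:0]])
cv2.imwrite('pics/z45.png',o[...,::-1]); print(o.shape)"
```

```text
(360, 780, 3)
```

View pics/z45.png

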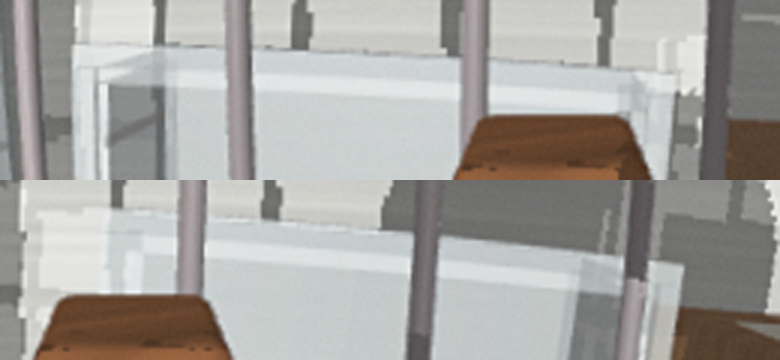

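Run:
```python
from h import *
np.set_printoptions(precision=1,suppress=True)
a=load('w4');b=load('w5')
R=tri(ray(a,(164.8,164.5),1),ray(b,(315.5,159.1),1)); L=tri(ray(a,(365.8,173.8),1),ray(b,(507.5,178.1),1))
print('tri',R,L)
for c,r,l in ((a,(164.8,164.5),(365.8,173.8)),(b,(315.5,159.1),(507.5,178.1))):
    r=onz(c,r,80,1);l=onz(c,l,80,1); d=l-r; print('z80',r,l,np.hypot(*d[:2]),'yaw',-np.arctan2(d[0],d[1]),'mid',(r+l)/2)
for c,p in ((a,(50+250,200)),): pass
# buffer in these views
for c,f in ((a,'w4'),(b,'w5')):
    g=cv2.cvtColor(c['color'],cv2.COLOR_RGB2GRAY); P=[]
    for x in range(110,430,6):
        d=np.where(g[25:95,x]<55)[0]
        if len(d)>5: P.append(onz(c,(x,25+d.max()+.5),57,1)[:2])
    P=np.array(P); k=np.polyfit(P[:,1],P[:,0],1); r=P[:,0]-np.polyval(k,P[:,1]); k=np.polyfit(P[abs(r)<3,1],P[abs(r)<3,0],1);print(f,'buffer yaw',-k[0],'x@65',np.polyval(k,65),r.std())
# hook: held handle, top rear edge middle -> check lateral offset
print(get_obs()['joint_positions'])
# scene/side after lift: rod tip
```

```text
tri [693.    7.   79.5] [690.  159.1  78.4]
z80 [693.    7.2  80. ] [689.7 158.9  80. ] 151.70423984627476 yaw 0.021844419746210132 mid [691.4  83.   80. ]
z80 [692.9   7.   80. ] [690.1 158.2  80. ] 151.24563989755546 yaw 0.01835692090981025 mid [691.5  82.6  80. ]
w4 buffer yaw 0.06193351009926982 x@65 613.2763262318321 0.24175815615908117
w5 buffer yaw 0.0634862574512978 x@65 612.303823669364 4.780632226184193
[-0.1  0.8  0.8  0.   1.5 -1.7]
```

Run:
```python
from h import *
np.set_printoptions(precision=1,suppress=True)
for f,tcp,x0,x1 in (('w4',(735.4,133.3,366.3),280,375),('w5',(744.9,18.2,368.7),280,375)):
    c=load(f); im=c['color']; h=cv2.cvtColor(im,cv2.COLOR_RGB2HSV)
    b=((h[...,0]>3)&(h[...,0]<22)&(h[...,1]>110)); b[:,:x0]=0;b[:,x1:]=0
    xm=np.where(b[230])[0]; xc=int(xm.mean()); col=im[180:225,xc,0]; print(f,xm.min(),xm.max(),np.where(b[:,xc])[0].min(),' '.join(map(str,col)))
    zt=tcp[2]-159+16
    for y in (215,230,250): 
        xs=np.where(b[y])[0]; l=onz(c,(xs.min()-.5,y),zt,1);r=onz(c,(xs.max()+.5,y),zt,1); m=(l+r)/2-tcp; print(' mid rel tcp',m,'w',np.linalg.norm(l-r))
    for y in (204,206,208): print(y,onz(c,(xc,y),zt,1)-tcp)
    yb=np.where(b[:,xc])[0].min(); print(' bottom rear',onz(c,(xc,yb-.5),zt-40,1)-tcp)
```

```text
w4 291 356 189 222 225 224 223 223 218 208 202 129 98 101 101 98 95 101 107 107 103 101 96 98 98 94 94 103 113 126 137 141 144 145 145 150 154 153 156 153 153 151 153 154 154 157 155 154
 mid rel tcp [ -45.5   -4.7 -143. ] w 22.49856185205048
 mid rel tcp [ -40.2   -4.3 -143. ] w 22.73919735035947
 mid rel tcp [ -33.    -3.6 -143. ] w 23.1077804866748
204 [ -49.3   -5.2 -143. ]
206 [ -48.6   -5.2 -143. ]
208 [ -47.9   -5.1 -143. ]
 bottom rear [ -48.3   -5.3 -183. ]
w5 291 356 189 228 227 226 225 225 225 228 228 140 100 96 103 98 93 100 105 106 102 100 98 99 93 93 94 100 115 127 136 137 143 145 148 149 153 156 154 152 151 152 151 154 153 155 155 155
 mid rel tcp [ -45.2   -4.4 -143. ] w 22.80917622258017
 mid rel tcp [ -39.9   -4.1 -143. ] w 22.710319772536714
 mid rel tcp [ -32.7   -3.1 -143. ] w 23.082497291790716
204 [ -48.9   -5.  -143. ]
206 [ -48.3   -5.  -143. ]
208 [ -47.6   -4.9 -143. ]
 bottom rear [ -47.8   -5.1 -183. ]
```

Run:
```python
from h import *
T=np.array([468.7,-342.5,337.1]); tip=T+[155.4,13.4,-176]
o=[]
for n in ('scene1','side1'):
    c=load(n); p=proj(c,tip); x,y=map(int,p-[25,25]); print(n,p,(x,y)); o.append(cv2.resize(c['color'][y:y+50,x:x+50],None,fx=8,fy=8,interpolation=cv2.INTER_CUBIC))
cv2.imwrite('pics/tip.png',np.hstack(o)[...,::-1])
```

```text
scene1 [220.36050514 258.60344076] (195, 233)
side1 [361.96305545 281.47263902] (336, 256)
```

View pics/tip.png

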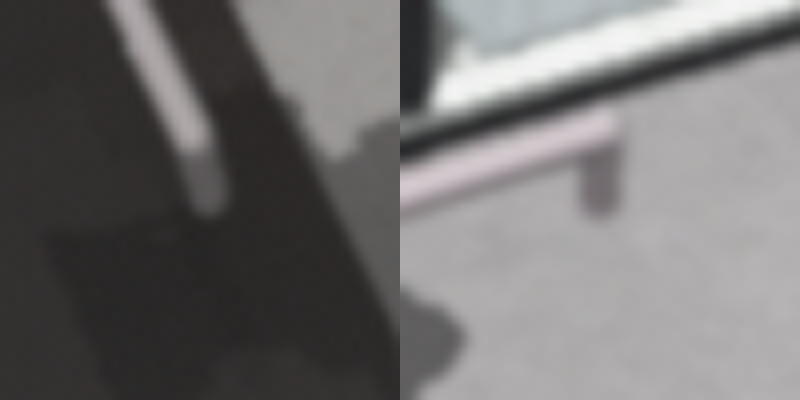

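The tip images (scene 221,259; side 361,282) match the prediction within 1–1.5 px, so the hook sits straight in the grip. I'll retreat above the roof, then descend in front of it.

```bash
python3 -m pendant '[[[0.03,0.008,0],[0,0,0.025],0.01],[[0.065,0.016,0],[0,0,0.025],0.01],[[0.1,0.024,0],[0,0,0.025],0.01],[[0.135,0.033,0],[0,0,0.025],0.01],[[0.17,0.041,0],[0,0,0.025],0.01],[[0.205,0.05,0],[0,0,0.025],0.01],[[0.24,0.058,0],[0,0,0.025],0.01],[[0.275,0.067,0],[0,0,0.025],0.01],[[0.305,0.075,0],[0,0,0.025],0.01],[[0.305,0.075,0],[0,0,0.025],0.01]]'; python3 -m pendant '[[[0,0,0.03],[0,0,0],0.01],[[0,0,0.06],[0,0,0],0.01],[[0,0,0.09],[0,0,0],0.01],[[0,0,0.1],[0,0,0],0.01],[[0,0,0.1],[0,0,0],0.01],[[0,0,0.1],[0,0,0],0.01]]'
```

```text
time: 7.58
tool_pos: [429.2, 70.2, 367.4]
tcp_rot: [3.141, -0.004, -3.075]
contact_force: [0.3, -0.1, -2.6]
grip_width: 23.6
time: 8.08
tool_pos: [435.1, 69.0, 267.7]
tcp_rot: [3.141, 0.0, -3.076]
contact_force: [1.3, -0.6, -1.5]
grip_width: 23.6
```

```bash
python3 -m pendant '[[[-0.02,0,0],[0,0,0],0.01],[[-0.04,-0.001,0],[0,0,0],0.01],[[-0.06,-0.001,0],[0,0,0],0.01],[[-0.08,-0.002,0],[0,0,0],0.01],[[-0.1,-0.003,0],[0,0,0],0.01],[[-0.115,-0.003,0],[0,0,0],0.01],[[-0.1235,-0.003,0],[0,0,0],0.01],[[-0.1235,-0.003,0],[0,0,0],0.01],[[-0.1235,-0.003,0],[0,0,0],0.01]]'
python3 - <<'E'
from h import *
T=get_obs()['tool_pos']; print(T)
tip=T+[155.7,10.2,-177]
o=[]
for n in ('scene','side'):
    c=snap(n,n+'2'); p=proj(c,tip); x,y=map(int,p-[40,40]); print(n,p,(x,y)); o.append(cv2.resize(c['color'][y:y+80,x:x+80],None,fx=5,fy=5,interpolation=cv2.INTER_CUBIC))
cv2.imwrite('pics/in.png',np.hstack(o)[...,::-1])
E
```

```text
time: 8.83
tool_pos: [558.4, 73.5, 267.9]
tcp_rot: [-3.142, 0.001, -3.077]
contact_force: [-0.6, -0.2, -2.0]
grip_width: 23.8
[558.38360132  73.48060896 267.92748608]
scene [409.1868442  253.22942864] (369, 213)
side [331.03724703 190.49526156] (291, 150)
```

View pics/in.png

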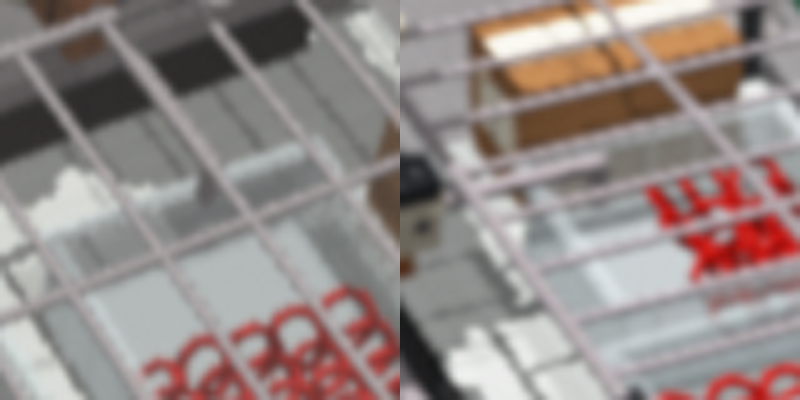

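The tip sits mid-width just above and behind the front lip (scene crop 205,195; side crop 600,170). Lowering now.

```bash
python3 -m pendant '[[[0,0,0.006],[0,0,0],0.01],[[0,0,0.012],[0,0,0],0.01],[[0,0,0.0165],[0,0,0],0.01],[[0,0,0.019],[0,0,0],0.01],[[0,0,0.019],[0,0,0],0.01],[[0,0,0.019],[0,0,0],0.01]]'; python3 -m pendant '[[[0.002,0,0],[0,0,0],0.01],[[0.004,0,0],[0,0,0],0.01],[[0.006,0,0],[0,0,0],0.01],[[0.008,0,0],[0,0,0],0.01],[[0.009,0,0],[0,0,0],0.01],[[0.01,0,0],[0,0,0],0.01],[[0.01,0,0],[0,0,0],0.01]]'
```

```text
time: 9.43
tool_pos: [558.7, 73.2, 247.9]
tcp_rot: [3.142, -0.001, -3.078]
contact_force: [-0.4, -0.2, -2.3]
grip_width: 23.6
time: 10.02
tool_pos: [548.8, 72.6, 248.4]
tcp_rot: [-3.142, 0.001, -3.078]
contact_force: [2.2, 0.6, -2.7]
grip_width: 23.9
```

```bash
python3 -m pendant '[[[0.001,0,0],[0,0,0],0.01],[[0.002,0,0],[0,0,0],0.01],[[0.003,0,0],[0,0,0],0.01],[[0.004,0,0],[0,0,0],0.01],[[0.005,0,0],[0,0,0],0.01],[[0.006,0,0],[0,0,0],0.01]]'; python3 -m pendant '[[[0.002,0,0],[0,0,0],0.01],[[0.004,0,0],[0,0,0],0.01],[[0.006,0,0],[0,0,0],0.01],[[0.008,0,0],[0,0,0],0.01],[[0.01,0,0],[0,0,0],0.01],[[0.012,0,0],[0,0,0],0.01],[[0.014,0,0],[0,0,0],0.01],[[0.016,0,0],[0,0,0],0.01],[[0.018,0,0],[0,0,0],0.01],[[0.02,0,0],[0,0,0],0.01]]'
```

```text
time: 10.52
tool_pos: [542.8, 72.2, 248.4]
tcp_rot: [-3.142, 0.001, -3.078]
contact_force: [3.6, -1.1, -2.6]
grip_width: 24.0
time: 11.35
tool_pos: [522.6, 70.9, 248.3]
tcp_rot: [-3.142, 0.0, -3.078]
contact_force: [4.1, -0.3, -2.9]
grip_width: 23.9
```

```bash
python3 -m pendant '[[[0.002,0,0],[0,0,0],0.01],[[0.004,0,0],[0,0,0],0.01],[[0.006,0,0.001],[0,0,0],0.01],[[0.008,0,0.002],[0,0,0],0.01],[[0.01,0,0.003],[0,0,0],0.01],[[0.012,0,0.004],[0,0,0],0.01],[[0.014,0,0.005],[0,0,0],0.01],[[0.016,0,0.005],[0,0,0],0.01],[[0.018,0,0.005],[0,0,0],0.01],[[0.02,0,0.005],[0,0,0],0.01]]'; python3 -m pendant '[[[0.002,0,0],[0,0,0],0.01],[[0.004,0,0],[0,0,0],0.01],[[0.006,0,0],[0,0,0],0.01],[[0.008,0,0],[0,0,0],0.01],[[0.01,0,0],[0,0,0],0.01],[[0.012,0,0],[0,0,0],0.01],[[0.014,0,0],[0,0,0],0.01],[[0.016,0,0],[0,0,0],0.01],[[0.018,0,0],[0,0,0],0.01],[[0.02,0,0],[0,0,0],0.01]]'
```

```text
time: 12.18
tool_pos: [503.6, 69.6, 244.1]
tcp_rot: [-3.141, 0.004, -3.078]
contact_force: [6.2, -0.3, 1.2]
grip_width: 23.8
time: 13.02
tool_pos: [483.7, 68.3, 244.1]
tcp_rot: [-3.141, 0.004, -3.078]
contact_force: [5.1, 0.4, 0.7]
grip_width: 23.9
```

```bash
python3 -m pendant '[[[0.0015,0,-0.0005],[0,0,0],0.01],[[0.003,0,-0.001],[0,0,0],0.01],[[0.0045,0,-0.001],[0,0,0],0.01],[[0.006,0,-0.001],[0,0,0],0.01],[[0.0075,0,-0.001],[0,0,0],0.01],[[0.009,0,-0.001],[0,0,0],0.01],[[0.0105,0,-0.001],[0,0,0],0.01],[[0.012,0,-0.001],[0,0,0],0.01]]'; python3 -m pendant '[[[0.0005,0,0],[0,0,0],0.01],[[0.001,0,0],[0,0,0],0.01],[[0.0015,0,0],[0,0,0],0.01],[[0.002,0,0],[0,0,0],0.01],[[0.0025,0,0],[0,0,0],0.01],[[0.003,0,0],[0,0,0],0.01]]'
```

```text
time: 13.68
tool_pos: [471.2, 67.6, 244.5]
tcp_rot: [-3.141, 0.002, -3.078]
contact_force: [6.2, 1.0, 0.7]
grip_width: 23.8
time: 14.18
tool_pos: [468.3, 67.4, 244.6]
tcp_rot: [-3.141, 0.002, -3.078]
contact_force: [5.1, 0.3, 0.8]
grip_width: 23.9
```

Run:
```python
from plant import get_obs
o=get_obs(); print(o['contact_force'],o['tool_pos'])
```

```text
[5.14876593 0.28485582 0.7640675 ] [468.27390727  67.40711087 244.55137955]
```

```bash
python3 -m pendant '[[[0.0005,0,0],[0,0,0],0.01],[[0.001,0,0],[0,0,0],0.01],[[0.0015,0,0],[0,0,0],0.01],[[0.002,0,0],[0,0,0],0.01],[[0.0025,0,0],[0,0,0],0.01],[[0.003,0,0],[0,0,0],0.01]]'; python3 -m pendant '[[[0.0003,0,0],[0,0,0],0.01],[[0.0006,0,0],[0,0,0],0.01],[[0.0009,0,0],[0,0,0],0.01],[[0.0012,0,0],[0,0,0],0.01],[[0.0015,0,0],[0,0,0],0.01]]'
```

```text
time: 14.68
tool_pos: [465.3, 67.2, 244.5]
tcp_rot: [-3.141, 0.002, -3.078]
contact_force: [5.2, -0.2, 0.4]
grip_width: 23.8
time: 15.1
tool_pos: [463.8, 67.1, 244.5]
tcp_rot: [-3.141, 0.002, -3.078]
contact_force: [6.0, 0.5, 0.4]
grip_width: 24.4
```

```bash
python3 -m pendant '[[[0.0003,0,0],[0,0,0],0.01],[[0.0006,0,0],[0,0,0],0.01],[[0.0009,0,0],[0,0,0],0.01],[[0.0012,0,0],[0,0,0],0.01],[[0.0015,0,0],[0,0,0],0.01]]'; python3 -m pendant '[[[0.0003,0,0],[0,0,0],0.01],[[0.0006,0,0],[0,0,0],0.01],[[0.0009,0,0],[0,0,0],0.01],[[0.0012,0,0],[0,0,0],0.01]]'
```

```text
time: 15.52
tool_pos: [462.3, 67.0, 244.5]
tcp_rot: [-3.141, 0.002, -3.078]
contact_force: [5.1, 0.7, 0.1]
grip_width: 23.9
time: 15.85
tool_pos: [461.2, 66.9, 244.5]
tcp_rot: [-3.141, 0.002, -3.078]
contact_force: [6.9, 1.0, -0.7]
grip_width: 23.6
```

```bash
python3 -m pendant '[[[0.0003,0,0],[0,0,0],0.01],[[0.0005,0,0],[0,0,0],0.01]]'; python3 -m pendant '[[[0.0003,0,0],[0,0,0],0.01],[[0.0005,0,0],[0,0,0],0.01]]'
```

```text
time: 16.02
tool_pos: [460.7, 66.9, 244.6]
tcp_rot: [-3.141, 0.002, -3.078]
contact_force: [5.7, -0.2, -0.4]
grip_width: 23.8
time: 16.18
tool_pos: [460.2, 66.9, 244.6]
tcp_rot: [-3.141, 0.002, -3.078]
contact_force: [6.2, -0.7, -0.3]
grip_width: 23.5
```

```bash
python3 -m pendant '[[[0.0003,0,0],[0,0,0],0.01],[[0.0005,0,0],[0,0,0],0.01]]'; python3 -c "
from plant import *
print(get_obs()['contact_force'])"
```

```text
time: 16.35
tool_pos: [459.8, 66.9, 244.6]
tcp_rot: [-3.141, 0.003, -3.078]
contact_force: [6.8, 1.2, 0.5]
grip_width: 23.9
[6.76656839 1.20231078 0.46209642]
```

```bash
python3 -m pendant '[[[0.0003,0,0],[0,0,0],0.01],[[0.0006,0,0],[0,0,0],0.01]]'; python3 -m pendant '[[[0.0003,0,0],[0,0,0],0.01],[[0.0006,0,0],[0,0,0],0.01]]'; python3 -m pendant '[[[0.0003,0,0],[0,0,0],0.01],[[0.0005,0,0],[0,0,0],0.01]]'
```

```text
time: 16.52
tool_pos: [459.5, 66.8, 244.7]
tcp_rot: [-3.141, 0.004, -3.078]
contact_force: [8.9, 1.4, -2.3]
grip_width: 24.2
time: 16.68
tool_pos: [459.2, 66.8, 244.7]
tcp_rot: [-3.141, 0.005, -3.078]
contact_force: [10.9, 1.6, -2.2]
grip_width: 24.1
time: 16.85
tool_pos: [459.1, 66.8, 244.8]
tcp_rot: [-3.141, 0.006, -3.078]
contact_force: [12.1, 0.8, -3.5]
grip_width: 23.8
```

```bash
python3 -m pendant '[[[0,0,0],[0,0,0],0.01],[[0,0,0],[0,0,0],0.01],[[0,0,0],[0,0,0],0.01]]'
python3 - <<'E'
from h import *
o=[]
for n,p in (('scene',(335,205)),('side',(240,150))):
    c=snap(n,n+'3'); x,y=p; o.append(cv2.resize(c['color'][y:y+110,x:x+133],(532,440),interpolation=cv2.INTER_CUBIC)[:, :400 if n=='side' else 532])
im=np.hstack(o)[:, :800]; cv2.imwrite('pics/home.png',im[...,::-1])
E
```

```text
time: 17.1
tool_pos: [459.1, 66.8, 244.8]
tcp_rot: [-3.141, 0.006, -3.078]
contact_force: [11.5, 1.3, -3.4]
grip_width: 23.8
```

View pics/home.png

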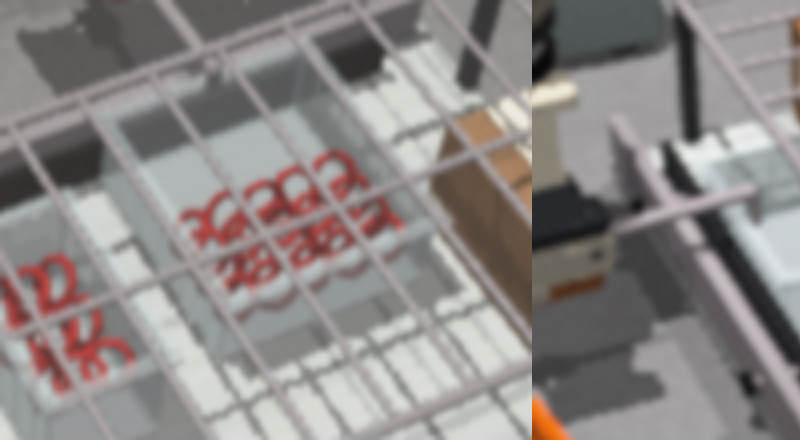

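The picture shows the flange over the buffer on both sides, with the hook's tip at mid front lip (crop 212,65; side crop 750,195). Both neighbours are in place. I'll hold at this pull and check squareness numerically.

```bash
python3 -m pendant '[[[0.0001,0,0],[0,0,0],0.01],[[0.0001,0,0],[0,0,0],0.01],[[0.0001,0,0],[0,0,0],0.01],[[0.0001,0,0],[0,0,0],0.01]]';  python3 -m pendant '[[[0,0,0],[0,0,0],0.01],[[0,0,0],[0,0,0],0.01],[[0,0,0],[0,0,0],0.01],[[0,0,0],[0,0,0],0.01]]'
python3 - <<'E'
from h import *
np.set_printoptions(precision=1,suppress=True)
c=load('scene3')
P={'FR':(360,235.5),'FL':(408.5,217),'BR':(394.5,290),'BL':(441.5,263)}
W={k:onz(c,p,80) for k,p in P.items()}; print(W)
# predicted corner pixels when square at buffer: wall face on buffer plane, flange 6 mm ahead
u=np.array([np.cos(.062),np.sin(.062),0]);v=np.array([-u[1],u[0],0]);m=np.array([606.9,78,80])-6*u
for k,q in {'FR':m-76*v,'FL':m+76*v,'BR':m-76*v+162*u,'BL':m+76*v+162*u}.items(): print(k,proj(c,q))
E
```

```text
time: 17.53
tool_pos: [459.0, 66.8, 244.7]
tcp_rot: [-3.141, 0.006, -3.078]
contact_force: [12.0, 1.4, -3.6]
grip_width: 23.9
time: 17.87
tool_pos: [459.1, 66.8, 244.7]
tcp_rot: [-3.141, 0.006, -3.078]
contact_force: [12.2, 1.4, -3.9]
grip_width: 23.8
{'FR': array([614.2,   4.6,  80. ]), 'FL': array([604. , 141.1,  80. ]), 'BR': array([787.2,  10.4,  80. ]), 'BL': array([760.2, 144.6,  80. ])}
FR [357.5 233.3]
FL [411.5 213.5]
BR [391.1 283. ]
BL [448.2 259.9]
```

```bash
python3 -m pendant '[[[-0.0004,0,0],[0,0,0],0.01],[[-0.0008,0,0],[0,0,0],0.01],[[-0.0008,0,0],[0,0,0],0.01],[[-0.0008,0,0],[0,0,0],0.01],[[-0.0008,0,0],[0,0,0],0.01],[[-0.0008,0,0],[0,0,0],0.01],[[-0.0008,0,0],[0,0,0],0.01],[[-0.0008,0,0],[0,0,0],0.01]]'
```

```text
time: 18.53
tool_pos: [459.4, 66.8, 244.7]
tcp_rot: [-3.141, 0.004, -3.078]
contact_force: [9.3, 1.0, -1.8]
grip_width: 24.1
```

```bash
python3 -m pendant '[[[-0.001,0,0],[0,0,0],0.01],[[-0.002,0,0],[0,0,0],0.01],[[-0.004,0,0],[0,0,0],0.01],[[-0.006,0,0],[0,0,0],0.01],[[-0.009,0,0],[0,0,0],0.01],[[-0.009,0,0],[0,0,0],0.01]]'; python3 -m pendant '[[[0,0,-0.006],[0,0,0],0.01],[[0,0,-0.012],[0,0,0],0.01],[[0,0,-0.02],[0,0,0],0.01],[[0,0,-0.026],[0,0,0],0.01],[[0,0,-0.026],[0,0,0],0.01],[[0,0,-0.026],[0,0,0],0.01]]'
```

```text
time: 19.03
tool_pos: [467.1, 67.4, 243.8]
tcp_rot: [3.141, -0.002, -3.078]
contact_force: [0.1, -0.4, -1.9]
grip_width: 23.9
time: 19.53
tool_pos: [467.3, 67.4, 270.9]
tcp_rot: [-3.141, 0.002, -3.078]
contact_force: [0.7, -0.3, -2.5]
grip_width: 23.7
```

```bash
python3 -m pendant '[[[0.02,0,0],[0,0,0],0.01],[[0.04,0,0],[0,0,0],0.01],[[0.055,0,0],[0,0,0],0.01],[[0.055,0,0],[0,0,0],0.01],[[0.055,0,-0.035],[0,0,0],0.01],[[0.055,0,-0.07],[0,0,0],0.01],[[0.055,0,-0.1],[0,0,0],0.01],[[0.055,0,-0.1],[0,0,0],0.01]]'; python3 -m pendant '[[[-0.03,0,0],[0,0,0],0.01],[[-0.065,0,0],[0,0,0],0.01],[[-0.1,0,0],[0,0,0],0.01],[[-0.135,0,0],[0,0,0],0.01],[[-0.17,0,0],[0,0,0],0.01],[[-0.205,0,0],[0,0,0],0.01],[[-0.235,0,0],[0,0,0],0.01],[[-0.235,0,0],[0,0,0],0.01],[[-0.235,0,0],[0,0,0],0.01]]'
python3 - <<'E'
from h import *
np.set_printoptions(precision=1,suppress=True)
c=snap('wrist','w6'); snap('scene','scene4')
u=np.array([np.cos(.062),np.sin(.062),0]);v=np.array([-u[1],u[0],0]);m=np.array([606.9,78,80])-6*u
for q in (m-76*v,m+76*v): print(proj(c,q,1))
g=cv2.cvtColor(c['color'],cv2.COLOR_RGB2GRAY)
for x in range(150,480,15): print(x,' '.join(map(str,g[130:200:2,x])))
E
```

```text
time: 20.2
tool_pos: [414.2, 63.9, 375.7]
tcp_rot: [-3.141, 0.011, -3.078]
contact_force: [1.3, 0.2, -1.3]
grip_width: 24.0
time: 20.95
tool_pos: [648.0, 78.8, 367.6]
tcp_rot: [3.141, -0.003, -3.078]
contact_force: [0.2, 1.2, -1.7]
grip_width: 24.1
[224.2 169.7]
[429.8 170.3]
150 142 140 143 147 141 117 168 188 184 176 183 184 153 113 123 173 239 240 132 47 81 65 43 33 193 236 236 234 234 229 233 236 234 231 215
165 145 141 146 149 141 155 191 187 182 179 185 175 104 116 113 226 220 131 43 74 82 42 43 47 139 173 237 234 230 228 234 233 233 233 212
180 143 139 138 147 133 177 191 186 181 186 186 152 115 115 116 173 223 127 48 78 71 45 40 80 148 241 235 234 227 229 234 232 234 213 212
195 76 103 101 104 155 193 190 185 186 187 181 101 98 123 120 112 114 121 60 80 64 43 37 109 158 240 234 233 226 229 232 233 235 219 212
210 145 81 78 94 177 194 191 183 187 187 165 113 116 118 119 126 117 49 72 80 48 43 42 127 177 224 235 232 227 233 232 233 234 231 230
225 148 144 75 120 170 171 168 163 164 159 122 117 119 109 223 221 130 48 78 74 105 200 196 221 214 238 237 236 236 236 236 236 236 236 
[... 1474 characters left out ...]
92 214 221 230 231 214 211 211 212 212 212 213 213
405 139 135 142 99 110 117 117 115 108 91 90 119 121 118 119 120 74 44 51 46 109 186 184 188 185 192 193 155 124 125 123 128 127 131 126
420 140 80 80 87 89 90 91 92 89 92 89 122 118 120 116 121 91 43 50 43 81 187 181 220 211 215 216 216 216 216 218 218 218 218 218
435 81 80 80 81 90 91 90 91 89 94 87 118 119 119 118 121 111 46 46 49 34 29 27 124 154 152 149 149 148 149 150 152 154 149 151
450 82 81 82 79 88 92 91 89 91 92 88 93 121 122 120 120 124 64 46 47 45 23 33 78 154 151 149 151 146 150 151 151 152 151 150
465 80 82 83 80 81 105 112 113 110 110 114 107 120 120 120 120 122 91 41 47 45 30 26 47 148 153 152 153 148 149 153 154 152 154 150
```

Numerically (w6), the flange edge lies at rows 170 and 170.5 at its two ends, against a predicted 169.7 and 170.3 for "square at the buffer". The tote is home and square. Returning the hook now.

```bash
python3 -m pendant '[[[0.012,-0.024,0],[0,0,-0.025],0.01],[[0.03,-0.058,0],[0,0,-0.025],0.01],[[0.047,-0.093,0],[0,0,-0.025],0.01],[[0.065,-0.128,0],[0,0,-0.025],0.01],[[0.082,-0.163,0],[0,0,-0.025],0.01],[[0.1,-0.198,0],[0,0,-0.025],0.01],[[0.117,-0.233,0],[0,0,-0.025],0.01],[[0.135,-0.268,0],[0,0,-0.025],0.01],[[0.152,-0.303,0],[0,0,-0.025],0.01],[[0.17,-0.338,0],[0,0,-0.025],0.01]]'; python3 -m pendant '[[[0.018,-0.035,0.0],[0,0,0],0.01],[[0.036,-0.068,0],[0,0,0],0.01],[[0.036,-0.07,0.01],[0,0,0],0.01],[[0.036,-0.07,0.04],[0,0,0],0.01],[[0.036,-0.07,0.07],[0,0,0],0.01],[[0.036,-0.07,0.1],[0,0,0],0.01],[[0.036,-0.07,0.13],[0,0,0],0.01],[[0.036,-0.07,0.14],[0,0,0],0.01],[[0.036,-0.07,0.14],[0,0,0],0.01]]'
```

```text
time: 21.88
tool_pos: [496.9, -270.2, 371.0]
tcp_rot: [-3.141, 0.001, -3.052]
contact_force: [0.4, 0.7, -1.5]
grip_width: 24.0
time: 22.63
tool_pos: [468.2, -341.1, 228.1]
tcp_rot: [3.137, -0.004, -3.053]
contact_force: [-0.3, 0.6, -1.5]
grip_width: 23.7
```

```bash
python3 -m pendant '[[[0,0,0.01],[0,0,0],0.01],[[0,0,0.02],[0,0,0],0.01],[[0,0,0.03],[0,0,0],0.01],[[0,0,0.036],[0,0,0],0.01],[[0,0,0.036],[0,0,0],0.01],[[0,0,0.036],[0,0,0],0.01]]'; python3 -m pendant '[[[0,0,0.001],[0,0,0],0.01],[[0,0,0.002],[0,0,0],0.01],[[0,0,0.002],[0,0,0],0.01]]'
```

```text
time: 23.13
tool_pos: [469.2, -342.2, 194.1]
tcp_rot: [3.141, -0.0, -3.053]
contact_force: [0.2, 0.1, -2.2]
grip_width: 23.6
time: 23.38
tool_pos: [469.2, -342.3, 192.5]
tcp_rot: [-3.141, 0.0, -3.053]
contact_force: [-0.3, -0.1, -2.4]
grip_width: 23.5
```

```bash
python3 -m pendant '[[[0,0,0.001],[0,0,0],0.01],[[0,0,0.002],[0,0,0],0.01],[[0,0,0.003],[0,0,0],0.01],[[0,0,0.004],[0,0,0],0.01],[[0,0,0.004],[0,0,0],0.01]]'; python3 -m pendant '[[[0,0,0.0005],[0,0,0],0.01],[[0,0,0.001],[0,0,0],0.01],[[0,0,0.001],[0,0,0],0.01]]'
```

```text
time: 23.8
tool_pos: [469.2, -342.2, 188.1]
tcp_rot: [3.142, -0.0, -3.053]
contact_force: [0.6, -0.2, -1.4]
grip_width: 24.0
time: 24.05
tool_pos: [469.2, -342.2, 187.9]
tcp_rot: [-3.141, 0.0, -3.053]
contact_force: [-1.0, 1.5, 4.6]
grip_width: 23.8
```

```bash
python3 -m pendant '[[[0,0,-0.0005],[0,0,0],0.03],[[0,0,-0.0005],[0,0,0],0.04],[[0,0,-0.0005],[0,0,0],0.05],[[0,0,-0.0005],[0,0,0],0.06],[[0,0,-0.0005],[0,0,0],0.06],[[0,0,-0.0005],[0,0,0],0.06],[[0,0,-0.0005],[0,0,0],0.06],[[0,0,-0.0005],[0,0,0],0.06]]'; python3 -m pendant '[[[0,0,-0.01],[0,0,0],0.07],[[0,0,-0.04],[0,0,0],0.07],[[0,0,-0.07],[0,0,0],0.07],[[0,0,-0.1],[0,0,0],0.07],[[0,0,-0.13],[0,0,0],0.07],[[0,0,-0.15],[0,0,0],0.07],[[0,0,-0.15],[0,0,0],0.07],[[0,0,-0.15],[0,0,0],0.07]]'
python3 - <<'E'
from h import *
a=snap('side','side5')['color'];b=snap('wrist','w7')['color'];s=snap('scene','scene5')['color']
r=lambda x:cv2.resize(x,(400,300),interpolation=cv2.INTER_AREA)
o=np.vstack([np.hstack([cv2.resize(a[150:450,200:600],(400,300)),r(b)]),np.hstack([cv2.resize(s[180:380,290:556],(400,300)),cv2.resize(load('w6')['color'][:300,100:500],(400,300))])])
cv2.imwrite('pics/final.png',o[...,::-1])
c=load('w7'); h=cv2.cvtColor(b,cv2.COLOR_RGB2HSV); m=((h[...,0]>3)&(h[...,0]<22)&(h[...,1]>100)&(h[...,2]>60)).astype(np.uint8); m[:,:280]=0;m[:,380:]=0
q=max(cv2.findContours(m,0,2)[0],key=cv2.contourArea)[:,0]; print(cv2.minAreaRect(np.array([onz(c,p,44,1)[:2] for p in q],np.float32)))
E
```

```text
time: 24.72
tool_pos: [469.1, -342.2, 187.7]
tcp_rot: [3.142, 0.0, -3.053]
contact_force: [-0.3, -0.2, -0.4]
grip_width: 60.0
time: 25.38
tool_pos: [469.1, -342.2, 339.5]
tcp_rot: [-3.139, 0.002, -3.053]
contact_force: [-0.4, 0.0, -1.3]
grip_width: 70.0
((468.8529052734375, -342.74981689453125), (102.06523895263672, 24.414344787597656), 5.051110744476318)
```

View pics/final.png

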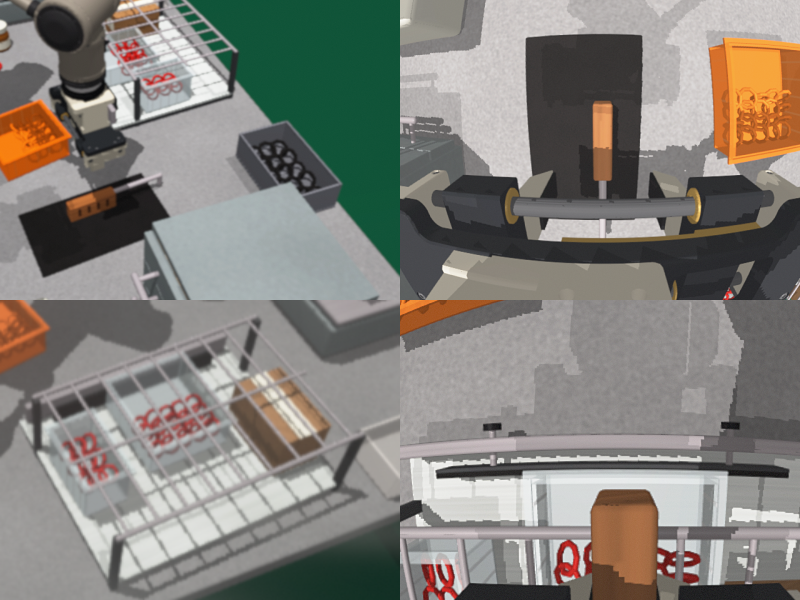

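The final pictures show the hook upright on the mat, handle at (468.9, -342.7) mm against (467.6, -342.7) at the start. The tote is square against the buffer and the neighbours have not moved. Handing in.

```bash
python3 -c "
from plant import close_job; print(close_job())"
```

```text
the job is handed in; nothing more can be done
None
```

I dragged the wide clear tote forward to the buffer with the hook, held it there, then stood the hook back upright on the mat. The job was handed in at about 25.5 s.

- **Drag force:** the tote dragged at about 4 to 6 N, with readings up to 6.9 N before it met the buffer. The highest force I read was 12.2 N, but I only have readings at the end of each move.
- **Press at the buffer:** I held a wrist pull of about 12 N for roughly 1 s, then about 9.3 N for half a second. I could not measure the force on the buffer itself. During the 12 N hold it should lie between about 6 and 12 N, depending on how much friction carried.
- **Squareness:** after unhooking, both ends of the tote's front flange were within 0.5 px of where they should be for "square at the buffer". A rougher check from the scene camera gave a yaw of 0.075 rad against the rack's 0.062, which is within its error.
- **Hook:** the handle is about 1 mm from where it started and nothing is touching it.
- **Neighbours:** the carton and the narrow tote look unmoved in the before and after pictures. I did not measure them.
- **Unexplained reading:** when I lowered the hook 5 mm during the drag, the vertical force shifted by about 4 N. I took it for friction of the tip on the wall; it faded by the time the tote was pressed home.

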